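Feed the sanding sled along the fence with the push stick

TASK

Pick up the orange push stick by its wooden rib, set its notch on the sled's rear corner that is away from the fence, and first close the sled flush against the fence while it is still short of the dark abrasive strip. Then feed it along the fence over the strip until it rests against the end stop, keeping it lightly pressed flush to the fence all the way (about 4 to 12 N; the rail's exact angle has to be felt, never losing contact and never forcing the sled against rail or stop). Touch the sled only with the stick, do not knock the marker pen lying in front of the jig, and finally lay the stick flat on the bench top, off the jig.

Things in the scene. Friction and masses are not known exactly. Their poses are not given: they have to be found in the camera images.
- jig: Fixed sanding jig, plywood bed 330 x 175 x 26 mm on the bench, about crosswise to the robot. Origin on the bench under the bed; x = feed direction, y = toward the fence, z up. The bed spans x -190..+140, y -100..+75 mm, its top at z = 26 mm. The dark abrasive strip (flush with the bed) spans x 0..115 mm; the end stop's face is at x = +120 mm, so against the stop the sled's origin is at x = 75 mm.
- fence: Aluminium rail 330 x 20 mm, 30 mm above the bed, with two 45 mm high black knobs. Origin: its pivot near the infeed end, at the bed top in the working face (jig x -175, y 40 mm); axes = the jig's. The rigid rail is locked swung up to 0.03 rad either way about it; this angle is not given, so the face may stand 8 mm either side of jig y = 40 near the stop. Pressed, force rises about 10 N/mm.
- end_stop: Rigid dark steel stop bar on the jig, 20 x 68 mm, 25 mm high above the bed. Origin at the bed top in the middle of its working face; axes as the jig's.
- sled: Loose pale wooden sled block with a brass plate on top, 90 x 60 x 40 mm (x, y, z), 0.5 to 0.8 kg. Origin at the centre of its underside, x along its 90 mm length (toward the stop), y toward the fence. It starts on the jig's bed before the strip, a few degrees askew and 5 to 20 mm off the rail. Its rear outer corner is at x = -45, y = -30 mm. Sliding friction on bed and fence is about 0.3 to 0.8.
- stick_grip (a point): Centre of the grip rib of the orange push stick: upright wooden rib 70 mm long, 16 mm thick, 14 to 58 mm above the stick's underside; the point is 38 mm above the underside. x along the stick toward the notch, z up. The stick is 170 mm long, 34 mm wide, its foot plate 14 mm thick, 0.12 kg; it starts lying flat on the bench at the robot's right.
- stick_notch (a point): Apex of the 90 degree V notch at the front of the push stick, 85 mm ahead of the rib's centre and 13 mm above the underside; axes as stick_grip. The V's arms are 26 mm long and 26 mm high and lie at 45 degrees to the stick, so the notch fits a square corner when the stick points along the corner's bisector. The fork is 54 mm wide.
- paint_marker: Bystander: marker pen, 12 x 123 x 12 mm, lying crosswise between the jig and the bench's front edge. Origin under its centre, long axis y.

How it is judged:
By the outcome, as a careful person would: the job done as asked, in the order asked, and still so for the second after the job is handed in, with the robot touching nothing.
It also fails if it takes over 72 s, if anything falls off the work surface, if the arm or the gripper's body presses on something with over 40 N, if the wrist force passes 120 N, or if a joint passes its speed limit or range.

ROBOT

A 7-joint arm with a two-finger parallel gripper is mounted at the origin on a cart in front of the work surface, level with it; the furniture and walls round the work are solid. World frame = base frame: x ahead of the robot, y to its left, z up, the work surface at z = 0. Lengths are in m, angles in rad, forces in N, time in s.
With the tool pointing down it reaches from about 0.4 to 0.875 m from the base axis. Payload 19.3 kg.
Tool frame: the origin (TCP) lies at the very end of the fingers, on their centre line; the grasp point (between the pads) lies 19 mm behind it; z points along the fingers, x is the direction in which the jaws open and shut, and the axes are right-handed (so a half turn about z gives the same grasp; the last joint's range is limited). The gripper opens to 85 mm and grips with 20 to 120 N. Pads are 22 mm wide; open, the fingers measure 114 mm over their backs; the gripper's body (76 mm by 85 mm) begins 54 mm behind the grasp point. The pads swing forward as they close: fully open they stand 13 mm farther back than shut.
Start: joints at [1.218, 0.521, -0.036, 1.599, 0.021, 1.021, -0.113], TCP at [0.174, -0.6, 0.205] pointing down, gripper open.
Joint ranges: [-2.91, 2.91], [-0.3, 2.13], [-1.5, 1.42], [0.17, 2.43], [-1.26, 4.41], [0.16, 1.93], [-2.52, 2.52]. Speed limits (rad/s): [1.89, 1.89, 2.39, 2.39, 3.01, 3.01, 3.01].

INTERFACE

Orientations are given as a unit quaternion [x, y, z, w].
In Python, from station import bot, viewer, order gives the robot as it stands.
- The arm moves only by the tool apply_moves, never from a script. Its argument "targets" is a list of rows, each a list of 2 entries, a list of its own where there are three numbers: the shift along the tool's x, y, z in cm, then the turn about the tool's z in degrees. A call has 1 to 20 rows; each row shifts and turns the pose as measured when the row begins, along the tool's axes as they then stand; what a row does not reach is not made up. A row lasts 1/12 s, in which the tool goes at most 41.7 mm and 7.16 degrees, less where a joint would pass 70% of its speed; a pose out of reach is approached as far as the arm can. A call is refused whole if a number of a shift passes 4.17 or a number of a turn 7.16, either way. A call with a gripper value outside its range is refused whole. "claw" is the closure, from -1 (fully open) to 1 (shut), so that 0 is half open, set as the call begins (left out, the last holds). The fingers move at their own pace and stop on an object; "grip_force" is the grip in N (left out, the last holds). Time passes only in rows, so rows that do not move let the fingers close. It gives the time, the measured TCP pose, the force and the opening at its end, in the units of the state.
- bot.observe(): the state, without advancing time (a new reading comes with each control period).
- viewer.get_image(name): name is "scene" or "top"; returns the picture (480x640x3 uint8, red, green, blue); there is no depth.
- viewer.camera_model(name): a dict with "vertical_fov" (degrees; the focal length in pixels is half the picture's height over the tangent of half this angle, whatever the lens; pixels are square), "cx", "cy" (the principal point, pixels), "dist" ([k1, k2, p1, p2, k3] as OpenCV has them; the pictures are not rectified), "rvec" (rotation vector, rad) and "tvec" (3), from world to camera coordinates, as OpenCV has them. Camera axes: x right, y down, z forward; pixel columns grow to the right and rows downward; lengths in m; the calibration is good to about 2 mm. A picture is of the moment at which its call begins. camera_model takes no time and is no camera call.
- order.finish_job(): hands the job in, once; it reports no verdict.
The state is a dict: "clock": time; "q": joint angles; "dq": joint speeds; "effort": joint torques, N m; "tcp_pos": TCP position; "eef_rot": TCP orientation; "ft_force": force on the tool from outside, world axes, zero at the start; "moment": the same for the moment, N m; "finger_gap": opening from 0.0 (shut) to 1.0 (fully open).
Only numpy, scipy, OpenCV 4.12 (cv2) and the standard library are available. Lean on these libraries where they do the work, as an engineer would, in place of code of your own. Each camera call takes 0.05 s, during which the arm holds its last target. There are 200 camera calls.

## Working session

There is one attempt and no reset: what is moved stays moved. The work goes in short steps, Python scripts to look and compute and a tool call to move; the robot and the scene stay as the last step left them, time stands still between calls to the robot, and variables do not carry over. Pictures are saved under pics/ and viewed, about 8 in all and at most 12, crops included, and the job is handed in when it is done.

Besides the shell and the picture viewer there is one more tool, called after "Request:" as name(argument=value, ...), one argument or row to a line, values as JSON. apply_moves: Moves the arm, as the interface text tells. Its arguments: {"type":"object","properties":{"targets":{"type":"array"},"claw":{"type":"number"},"grip_force":{"type":"number"}},"required":["targets"]}

```bash
ls; mkdir -p pics
python3 - <<'E'
from station import bot,viewer
import cv2
print(bot.observe())
for n in("scene","top"):
    im=viewer.get_image(n); cv2.imwrite(f"pics/{n}0.png",im[:,:,::-1]); print(n,viewer.camera_model(n))
E
```

```text
pics
{'clock': 0.0, 'q': array([ 1.21779713,  0.52206544, -0.03629884,  1.59996954,  0.02119484,
        1.02112649, -0.11277182]), 'dq': array([-6.85319608e-05,  8.81786836e-05, -1.85382654e-03, -1.83317163e-03,
       -1.44932179e-04,  3.68011964e-04,  3.23898491e-04]), 'effort': array([-1.32354813e-03, -9.27120566e+01,  1.97945438e+00, -3.69924366e+01,
        1.78342400e-02,  8.45323142e-03, -3.00233216e-05]), 'tcp_pos': array([ 0.17424902, -0.59983954,  0.2041078 ]), 'eef_rot': array([ 7.99698301e-01, -6.00401763e-01, -5.00308520e-04, -3.16538302e-04]), 'ft_force': array([ 0.70710607, -0.21195911, -0.38378891]), 'moment': array([-0.00230219,  0.02554186, -0.04432372]), 'finger_gap': 0.9966888420422332}
scene {'vertical_fov': 50.67103463750455, 'cx': 314.21867842449893, 'cy': 240.710378222376, 'dist': array([-0.04078243,  0.        ,  0.        ,  0.        ,  0.        ]), 'rvec': array([ 0.61652109, -2.37203809,  1.53231027]), 'tvec': array([0.4930495 , 0.13791415, 0.80062174])}
top {'vertical_fov': 56.996969049896165, 'cx': 314.44714346830375, 'cy': 237.77221896401505, 'dist': array([-0.10237035,  0.        ,  0.        ,  0.        ,  0.        ]), 'rvec': array([ 2.16171051, -2.10323559,  0.21379478]), 'tvec': array([0.03143444, 0.5388407 , 0.9845649 ])}
```

View pics/top0.png

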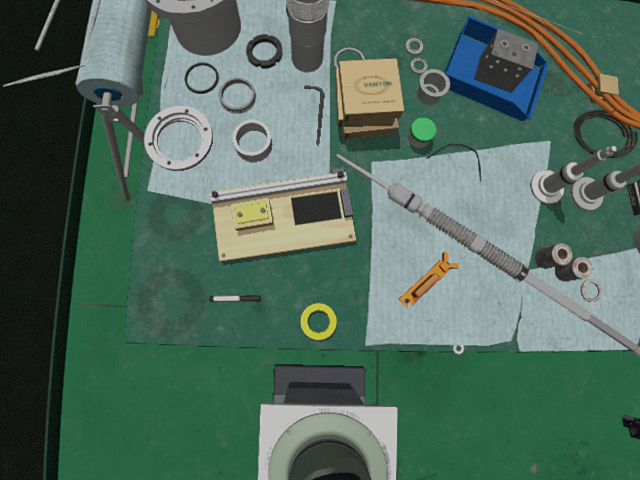

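View pics/scene0.png

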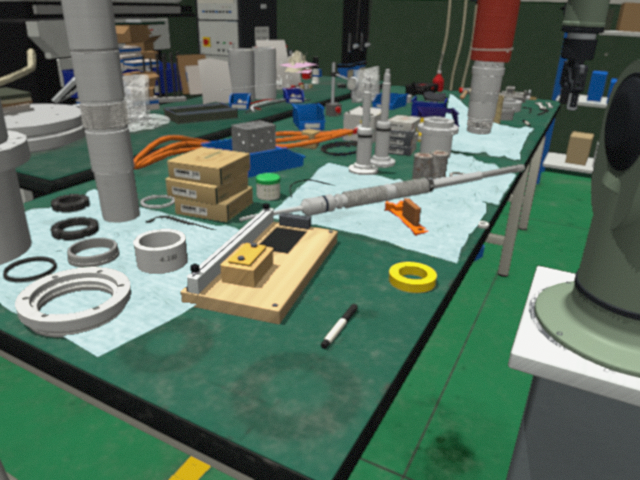

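Top view: jig at about (285,215) px, with the fence at the far side, the sled at (252,213), the strip at (318,207) and the stop at (348,203). The stick is at (430,280) with its fork at (450,263), and the pen at (235,298). A long shaft lies behind the stick. I'll zoom in next.

Run:
```python
import cv2,numpy as np
im=cv2.imread("pics/top0.png")
a=cv2.resize(im[165:267,205:365],None,fx=5,fy=5,interpolation=cv2.INTER_CUBIC)[:,:800]
b=cv2.resize(im[245:315,390:470],None,fx=8,fy=8,interpolation=cv2.INTER_CUBIC)
cv2.imwrite("pics/a.png",a);cv2.imwrite("pics/b.png",b)
```

```text
(no output)
```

View pics/a.png

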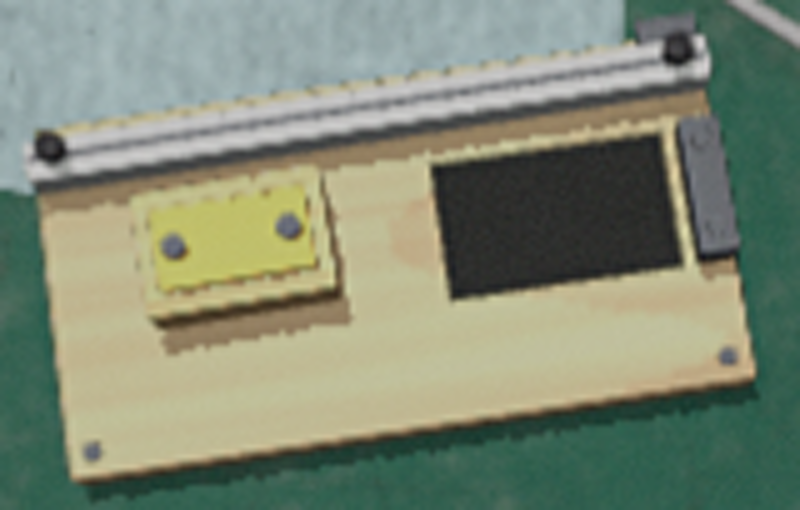

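View pics/b.png

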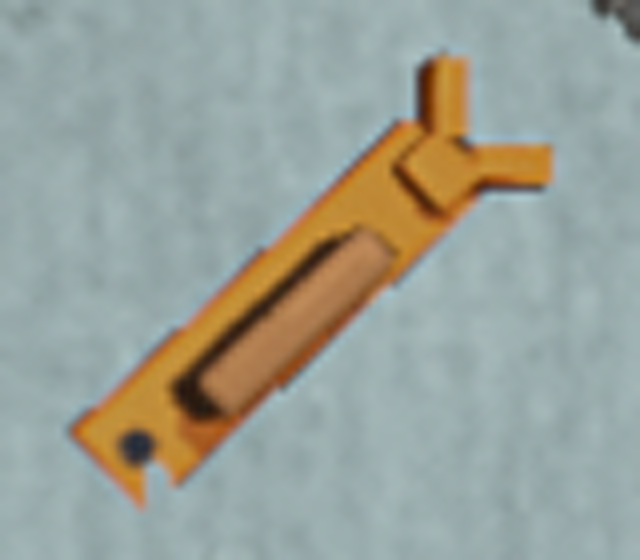

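```bash
cat > h.py <<'E'
import cv2,numpy as np
from station import bot,viewer
def K(n):
    m=viewer.camera_model(n); f=240/np.tan(np.radians(m["vertical_fov"])/2)
    return np.array([[f,0,m["cx"]],[0,f,m["cy"]],[0,0,1]]),m
def cam(n):
    k,m=K(n);R=cv2.Rodrigues(m["rvec"])[0];return -R.T@m["tvec"]
def ray(n,px,z):
    k,m=K(n);R=cv2.Rodrigues(m["rvec"])[0];c=-R.T@m["tvec"]
    p=cv2.undistortPoints(np.array(px,float).reshape(-1,1,2),k,m["dist"])[:,0]
    d=np.c_[p,np.ones(len(p))]@R
    return c+d*((z-c[2])/d[:,2])[:,None]
def proj(n,P):
    k,m=K(n);return cv2.projectPoints(np.array(P,float),m["rvec"],m["tvec"],k,m["dist"])[0][:,0]
def crop(p,s,u0,v0): return (np.array(p)+.5)/s-.5+[u0,v0]
E
python3 - <<'E'
from h import *
np.set_printoptions(precision=4,suppress=True)
print("cam",cam("top"))
A=lambda p,z:ray("top",crop(p,5,205,165),z)
B=lambda p,z:ray("top",crop(p,8,390,245),z)
bed=A([(70,481),(755,381)],.026);print("bed",bed)
ab=A([(434,166),(450,298),(683,265),(662,135)],.026);print("abr",ab)
print("stop top",A([(680,122),(697,250)],.051))
r=A([(35,181),(708,78)],.056);print("rail edge",r,)
s=A([(132,197),(320,168),(340,287),(155,320)],.066);print("sled",s,s.mean(0))
for nm,a,b in(("bed",*bed),("rail",*r),("ab1",ab[1],ab[2]),("ab2",ab[0],ab[3]),("sl1",s[0],s[1]),("sl2",s[3],s[2])):
    d=b-a;print(nm,np.degrees(np.arctan2(d[1],d[0])),np.linalg.norm(d))
rib=B([(360,228),(398,255),(235,417),(198,383)],.058);print("rib",rib,rib.mean(0))
d=(rib[0]+rib[1]-rib[2]-rib[3]);print(np.degrees(np.arctan2(d[1],d[0])),np.linalg.norm(d)/2)
n=B([(470,143)],.026);print("notch",n)
d=n[0]-rib.mean(0);print(np.degrees(np.arctan2(d[1],d[0])),np.linalg.norm(d[:2]))
print("tail",B([(72,432),(178,487)],.014))
print("pen",ray("top",[(211,299),(260,298)],.008))
print("shaft",ray("top",[(340,155),(400,195),(470,240),(520,270)],.02))
E
```

```text
cam [0.349  0.0605 1.0655]
bed [[ 0.4799  0.2717  0.026 ]
 [ 0.5376 -0.0529  0.026 ]]
abr [[ 0.6393  0.1045  0.026 ]
 [ 0.5739  0.0944  0.026 ]
 [ 0.5935 -0.0175  0.026 ]
 [ 0.6585 -0.0063  0.026 ]]
stop top [[ 0.6578 -0.0132  0.051 ]
 [ 0.5951 -0.0221  0.051 ]]
rail edge [[ 0.6183  0.2916  0.056 ]
 [ 0.6786 -0.026   0.056 ]]
sled [[0.6091 0.2433 0.066 ]
 [0.6256 0.156  0.066 ]
 [0.5689 0.1442 0.066 ]
 [0.5509 0.229  0.066 ]] [0.5886 0.1931 0.066 ]
bed -79.92657853958526 0.3296294699040586
rail -79.24932541909027 0.3232813114955409
ab1 -80.03437891924315 0.11363567778977239
ab2 -80.19340412575274 0.11242379694978127
sl1 -79.2955235260875 0.08875559208272218
sl2 -77.97875779544749 0.0866922096231
rib [[ 0.4612 -0.2339  0.058 ]
 [ 0.4536 -0.2449  0.058 ]
 [ 0.406  -0.1964  0.058 ]
 [ 0.4155 -0.1857  0.058 ]] [ 0.4341 -0.2152  0.058 ]
-46.007757929166544 0.06719049505007127
notch [[ 0.4912 -0.2775  0.026 ]]
-47.48140023361368 0.0845201105756405
tail [[ 0.403  -0.1583  0.014 ]
 [ 0.3874 -0.1902  0.014 ]]
pen [[0.3901 0.2879 0.008 ]
 [0.3962 0.1712 0.008 ]]
shaft [[ 0.7559 -0.0128  0.02  ]
 [ 0.6568 -0.1628  0.02  ]
 [ 0.5488 -0.3357  0.02  ]
 [ 0.4775 -0.4604  0.02  ]]
```

Request:
apply_moves(
  targets=[
    [[-1.86,-2.23,0],0],
    [[-1.86,-2.23,0],0],
    [[-1.86,-2.23,0],0],
    [[-1.86,-2.23,0],0],
    [[-1.86,-2.23,0],0],
    [[-1.86,-2.23,0],0],
    [[-1.86,-2.23,0],0],
    [[-1.86,-2.23,0],0],
    [[-1.86,-2.23,0],0],
    [[-1.86,-2.23,0],0],
    [[-1.86,-2.23,0],0],
    [[-1.86,-2.23,0],0],
    [[-1.86,-2.23,0],0],
    [[-1.86,-2.23,0],0],
    [[-1.86,-2.23,0],0],
    [[-1.86,-2.23,0],0],
  ],
  claw=-1,
  grip_force=60,
)

```text
clock: 1.43
tcp_pos: [0.4386, -0.2, 0.2002]
eef_rot: [0.797, -0.604, -0.004, 0.0]
ft_force: [1.4, -0.3, -0.6]
finger_gap: 0.999
```

Request:
apply_moves(
  targets=[
    [[0,0,0],-7],
    [[0,0,0],-7],
    [[0,0,0],-7],
    [[0,0,0],-7],
    [[0,0,0],-7],
    [[0,0,0],-7],
    [[0,0,0],-7],
    [[0,0,0],-7],
    [[0,0,0],-7],
    [[0,0,0],-7],
    [[0,0,0],-7],
    [[0,0,0],-7],
    [[0,0,0],-7],
    [[0,0,0],-7],
    [[0,0,0],-7],
    [[0,0,0],-7],
  ],
)

```text
clock: 2.77
tcp_pos: [0.4406, -0.191, 0.1976]
eef_rot: [0.939, 0.344, -0.004, -0.006]
ft_force: [-0.7, -0.2, -0.5]
finger_gap: 1.001
```

```bash
cat >> h.py <<'E'
from scipy.spatial.transform import Rotation as Ro
def state():
    o=bot.observe();R=Ro.from_quat(o["eef_rot"]).as_matrix()
    return o,R,np.degrees(np.arctan2(R[1,0],R[0,0]))
def delta(p,yaw=None):
    o,R,y=state();d=R.T@(np.array(p)-o["tcp_pos"])*100
    print("tool shift cm",d.round(2),"len",np.linalg.norm(d).round(2),"turn",None if yaw is None else round(-(yaw-y),2),"yaw",y.round(2),"tcp",o["tcp_pos"].round(4),"t",o["clock"],"q7",o["q"][6].round(2))
E
python3 -c "
from h import *
delta([.434,-.2155,.021],43.3);print(state()[1])"
```

```text
tool shift cm [-2.03  1.68 17.64] len 17.84 turn -3.1 yaw 40.2 tcp [ 0.4406 -0.191   0.1976] t 2.7667 q7 0.74
[[ 0.76376062  0.64540118 -0.01127122]
 [ 0.64549062 -0.76372563  0.00806424]
 [-0.00340345 -0.01343462 -0.99990396]]
```

Request:
apply_moves(
  targets=[
    [[-1,0.85,1.5],-3.1],
    [[-1,0.85,2],0],
    [[0,0,2.5],0],
    [[0,0,2.5],0],
    [[0,0,2.5],0],
    [[0,0,1.2],0],
    [[0,0,0],0],
  ],
)

```text
clock: 3.35
tcp_pos: [0.4354, -0.2178, 0.0704]
eef_rot: [0.927, 0.375, -0.003, -0.006]
ft_force: [0.0, 0.7, -0.5]
finger_gap: 1.001
```

```bash
python3 -c "
from h import *
delta([.434,-.2155,.021],43.3)
im=viewer.get_image('top')[:,:,::-1];a=cv2.resize(im[240:330,380:490],None,fx=5,fy=5)
im=viewer.get_image('scene')[:,:,::-1];b=cv2.resize(im[150:250,360:460],None,fx=4.5,fy=4.5)
cv2.imwrite('pics/c.png',b)"
```

```text
tool shift cm [ 0.06 -0.2   4.94] len 4.95 turn 0.7 yaw 44.0 tcp [ 0.4354 -0.2178  0.0704] t 3.35 q7 0.7
```

Request:
apply_moves(
  targets=[
    [[0,-0.1,1.8],0.7],
    [[0,-0.1,1.6],0],
    [[0,0,1.0],0],
    [[0,0,0.4],0],
    [[0,0,0.1],0],
    [[0,0,0],0],
  ],
)

```text
clock: 3.95
tcp_pos: [0.4387, -0.2182, 0.0278]
eef_rot: [0.93, 0.368, 0.001, -0.001]
ft_force: [-0.4, -1.2, -0.7]
finger_gap: 1.003
```

```bash
python3 -c "
from h import *
delta([.434,-.2155,.021],43.3)"
```

```text
tool shift cm [-0.16 -0.52  0.68] len 0.86 turn -0.07 yaw 43.23 tcp [ 0.4387 -0.2182  0.0278] t 3.95 q7 0.62
```

Request:
apply_moves(
  targets=[
    [[-0.1,-0.3,0.3],0],
    [[0,-0.2,0.3],0],
    [[0,0,0.1],0],
    [[0,0,0],0],
  ],
)

```text
clock: 4.28
tcp_pos: [0.4351, -0.2156, 0.0222]
eef_rot: [0.93, 0.368, 0.001, -0.0]
ft_force: [0.0, 0.7, 0.5]
finger_gap: 0.999
```

Request:
apply_moves(
  targets=[
    [[0,0,0],0],
    [[0,0,0],0],
    [[0,0,0],0],
    [[0,0,0],0],
    [[0,0,0],0],
    [[0,0,0],0],
    [[0,0,0],0],
    [[0,0,0],0],
    [[0,0,0],0],
    [[0,0,0],0],
  ],
  claw=1,
  grip_force=70,
)

```text
clock: 5.12
tcp_pos: [0.4355, -0.2158, 0.0228]
eef_rot: [0.93, 0.368, 0.002, 0.0]
ft_force: [-0.9, 0.3, 0.4]
finger_gap: 0.158
```

```bash
python3 -c "
from h import *
delta([.434,-.2155,.021],43.3);o=state()[0];print(o['ft_force'],o['finger_gap'])"
```

```text
tool shift cm [-0.09 -0.12  0.18] len 0.23 turn -0.1 yaw 43.2 tcp [ 0.4355 -0.2158  0.0228] t 5.1167 q7 0.6
[-0.88107192  0.31521036  0.42498897] 0.15763130473435066
```

Request:
apply_moves(
  targets=[
    [[0,0,0],0],
    [[0,0,0],0],
    [[0,0,-0.5],0],
    [[0,0,-1],0],
    [[0,0,-2],0],
    [[0,0,-2],0],
    [[0,0,-2],0],
    [[0,0,-2],0],
    [[0,0,0],0],
    [[0,0,0],0],
  ],
)

```text
clock: 5.95
tcp_pos: [0.4342, -0.2148, 0.126]
eef_rot: [0.929, 0.369, 0.001, -0.001]
ft_force: [-0.7, 0.5, -1.8]
finger_gap: 0.161
```

```bash
python3 -c "
from h import *
delta([.434,-.2155,.1],43.3);o=state()[0];print(o['ft_force'],o['finger_gap'])
im=viewer.get_image('top')[:,:,::-1];a=cv2.resize(im[235:335,380:500],None,fx=5,fy=5,interpolation=cv2.INTER_CUBIC)
im=viewer.get_image('scene')[:,:,::-1];b=cv2.resize(im[100:250,350:470],None,fx=4,fy=4,interpolation=cv2.INTER_CUBIC)[:500]
b=np.pad(b,((0,0),(0,0),(0,0)))
cv2.imwrite('pics/d.png',a);cv2.imwrite('pics/d2.png',b)"
```

```text
tool shift cm [-0.07  0.04  2.6 ] len 2.6 turn -0.01 yaw 43.29 tcp [ 0.4342 -0.2148  0.126 ] t 5.95 q7 0.74
[-0.7179153  0.5214534 -1.7873518] 0.16118832602343278
```

View pics/d.png

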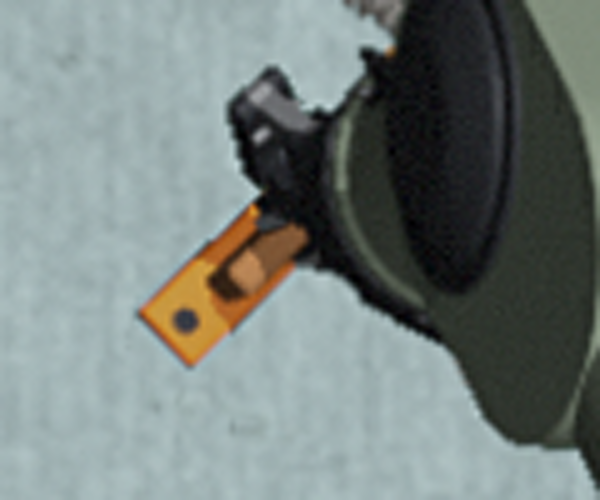

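Run:
```python
from h import *
B=lambda p,z:ray("top",crop(p,5,380,235),z)
p=B([(143,313),(190,365),(255,207),(233,330)],.117);print(p)
for a,b in((0,2),(1,3)):
    d=p[b]-p[a];print(np.degrees(np.arctan2(d[1],d[0])))
d=p[0]-p[1];print(np.degrees(np.arctan2(d[1],d[0]))-90)
t=(p[0]+p[1])/2
o,R,y=state();d=o["tcp_pos"]-t;print(d,np.degrees(np.arctan2(d[1],d[0])),np.linalg.norm(d[:2]))
```

```text
[[ 0.40105985 -0.15787348  0.117     ]
 [ 0.37921864 -0.17818514  0.117     ]
 [ 0.44798705 -0.20770439  0.117     ]
 [ 0.3945486  -0.19716781  0.117     ]]
-46.71892541235038
-51.07646382524979
-47.07812406753615
[ 0.04394739 -0.04660603  0.0081425 ] -46.681717726516176 0.06405852598953807
```

View pics/d2.png

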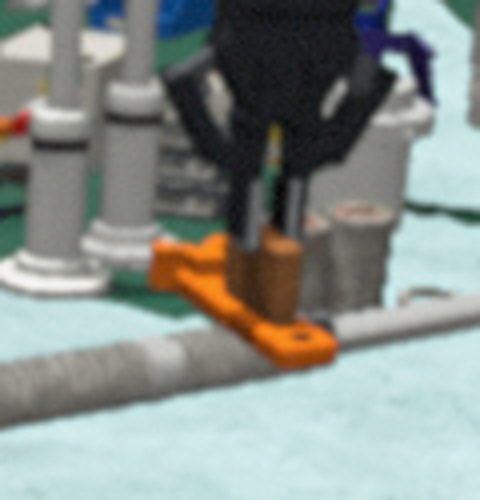

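Request:
apply_moves(
  targets=[
    [[0,0,-0.5],-6.35],
    [[0,0,-0.5],-6.35],
    [[1.2,-0.74,-0.3],0],
    [[2.4,-1.48,-0.2],0],
    [[2.4,-1.48,-0.2],0],
    [[2.4,-1.48,-0.2],0],
    [[2.4,-1.48,0],0],
    [[2.4,-1.48,0],0],
    [[2.4,-1.48,0],0],
    [[2.4,-1.48,0],0],
    [[2.4,-1.48,0],0],
    [[2.4,-1.48,0],0],
    [[2.4,-1.48,0],0],
    [[2.4,-1.48,0],0],
    [[2.4,-1.48,0],0],
    [[2.4,-1.48,0],0],
    [[2.4,-1.48,0],0],
    [[2.4,-1.48,0],0],
    [[2.4,-1.48,0],0],
    [[2.4,-1.48,0],0],
  ],
)

```text
clock: 7.72
tcp_pos: [0.4422, 0.3024, 0.1341]
eef_rot: [0.888, 0.46, -0.009, -0.007]
ft_force: [0.3, 0.1, -0.6]
finger_gap: 0.158
```

Request:
apply_moves(
  targets=[
    [[0,0,0],0],
    [[0,0,0],0],
    [[0,0,0],0],
  ],
)

```text
clock: 7.97
tcp_pos: [0.4381, 0.3102, 0.132]
eef_rot: [0.886, 0.463, -0.011, -0.009]
ft_force: [-0.3, -0.1, -0.8]
finger_gap: 0.161
```

```bash
python3 -c "
from h import *
delta([.456,.2934,.1],56);print(state()[1],state()[0]['ft_force'])"
```

```text
tool shift cm [-0.32  2.51  3.14] len 4.03 turn -0.87 yaw 55.13 tcp [0.4381 0.3102 0.132 ] t 7.9667 q7 -0.15
[[ 0.57165559  0.820028   -0.02763978]
 [ 0.82042143 -0.57172788  0.0059924 ]
 [-0.0108885  -0.02610186 -0.99959999]] [-0.337149   -0.11575974 -0.78482807]
```

Request:
apply_moves(
  targets=[
    [[-0.2,1.2,0.5],-0.9],
    [[-0.1,0.9,1],0],
    [[0,0.4,1.5],0],
    [[0,0,1.0],0],
    [[0,0,0.5],0],
    [[0,0,0],0],
    [[0,0,0],0],
    [[0,0,0],0],
  ],
)

```text
clock: 8.63
tcp_pos: [0.4553, 0.2886, 0.0816]
eef_rot: [0.885, 0.466, -0.013, -0.008]
ft_force: [0.1, -0.1, -1.2]
finger_gap: 0.162
```

```bash
python3 -c "
from h import *
delta([.456,.2934,.052],56);print(state()[1],state()[0]['ft_force'])
im=viewer.get_image('top')[:,:,::-1];b=cv2.resize(im[165:295,195:355],None,fx=4.5,fy=4.5,interpolation=cv2.INTER_CUBIC)
cv2.imwrite('pics/e.png',b)"
```

```text
tool shift cm [ 0.48 -0.14  2.96] len 3.0 turn -0.42 yaw 55.58 tcp [0.4553 0.2886 0.0816] t 8.6333 q7 -0.14
[[ 0.5651477   0.82441746 -0.03072346]
 [ 0.8248524  -0.56534116  0.00280966]
 [-0.01505291 -0.02693019 -0.99952397]] [ 0.06255443 -0.08867998 -1.22909386]
```

View pics/e.png

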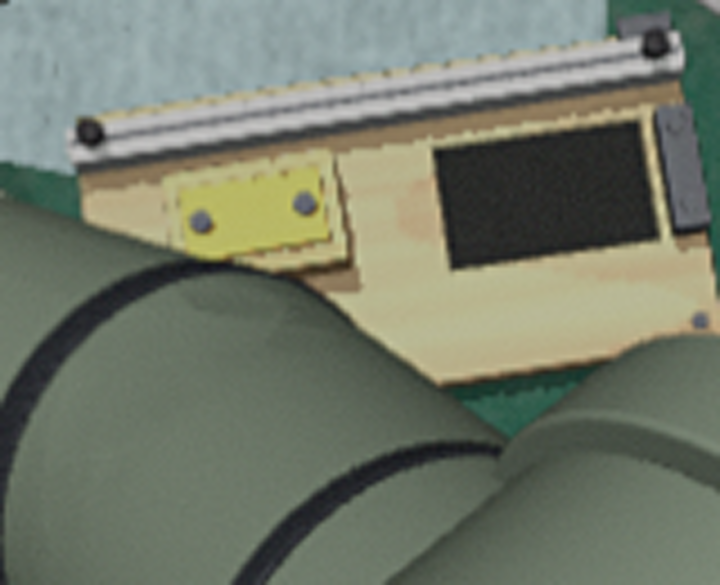

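Request:
apply_moves(
  targets=[
    [[0.4,-0.1,1.0],-0.4],
    [[0.1,0,0.9],0],
    [[0,0,0.5],0],
    [[0,0,0.2],0],
    [[0,0,0],0],
    [[0,0,0],0],
  ],
)

```text
clock: 9.18
tcp_pos: [0.4568, 0.295, 0.0537]
eef_rot: [0.883, 0.47, -0.012, -0.009]
ft_force: [-0.2, -0.7, -1.0]
finger_gap: 0.157
```

```bash
python3 -c "
from h import *
delta([.456,.2934,.054],56);print(state()[1],state()[0]['ft_force'])
im=viewer.get_image('scene')[:,:,::-1];b=cv2.resize(im[210:330,160:320],None,fx=5,fy=5,interpolation=cv2.INTER_CUBIC)
cv2.imwrite('pics/f.png',b)"
```

```text
tool shift cm [-0.18  0.02 -0.03] len 0.18 turn 0.08 yaw 56.08 tcp [0.4568 0.295  0.0537] t 9.1833 q7 -0.17
[[ 0.5579577   0.82935559 -0.02919785]
 [ 0.82976679 -0.55809655  0.00391364]
 [-0.01304941 -0.02641105 -0.99956599]] [-0.21477417 -0.74296569 -1.00198477]
```

View pics/f.png

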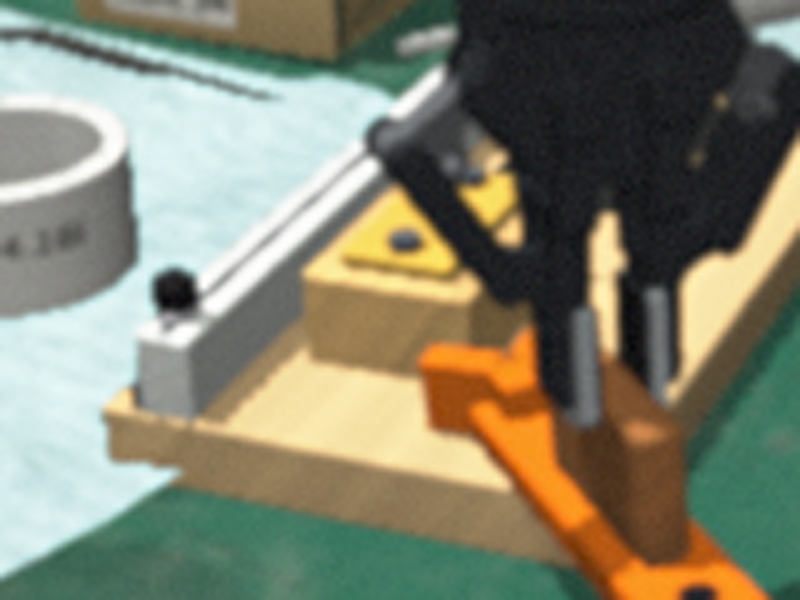

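Request:
apply_moves(
  targets=[
    [[-0.1,0.4,0],0],
    [[-0.1,0.6,0],0],
    [[0,0.6,0],0],
    [[0,0.5,0],0],
    [[0,0.2,0],0],
    [[0,0,0],0],
  ],
)

```text
clock: 9.73
tcp_pos: [0.4775, 0.279, 0.0541]
eef_rot: [0.883, 0.47, -0.011, -0.009]
ft_force: [-2.5, 2.3, -0.8]
finger_gap: 0.16
```

```bash
cat >> h.py <<'E'
def rep(ang=-79.25):
    o,R,y=state();a=np.radians(ang);f=np.array([np.cos(a),np.sin(a),0]);n=np.array([-f[1],f[0],0])
    N=o["tcp_pos"]+R@[0,.0835,.0]
    r0=np.array([.6116,.102]);j=np.radians(-80);fj=np.array([np.cos(j),np.sin(j)]);nj=np.array([-fj[1],fj[0]])
    d=(N[:2]-r0)*1000;F=o["ft_force"]
    print("t",round(o["clock"],2),"yaw",y.round(2),"tcp z",o["tcp_pos"][2].round(4),"tilt y",R[2,1].round(4),"notch jig mm",(d@fj).round(1),(d@nj).round(1),"F feed/normal/z",(F@f).round(1),(F@n).round(1),F[2].round(1),"Mz",o["moment"][2].round(2))
    print("tool: feed/mm",(R.T@f/10).round(4)," normal/mm",(R.T@n/10).round(4)," up/mm",(R.T@[0,0,.1]).round(4))
E
python3 -c "
from h import *
rep()"
```

```text
t 9.73 yaw 56.04 tcp z 0.0541 tilt y -0.026 notch jig mm -139.7 -41.3 F feed/normal/z -2.7 -2.1 -0.8 Mz 0.17
tool: feed/mm [-0.0711  0.0704 -0.001 ]  normal/mm [ 0.0704  0.071  -0.0026]  up/mm [-0.0011 -0.0026 -0.1   ]
```

Request:
apply_moves(
  targets=[
    [[0,0.3,0],0],
    [[0,0.3,0],0],
    [[0,0.3,0],0],
    [[0,0.3,0],0],
  ],
)

```text
clock: 10.07
tcp_pos: [0.4868, 0.2739, 0.054]
eef_rot: [0.882, 0.471, -0.011, -0.01]
ft_force: [-2.3, 2.5, -1.9]
finger_gap: 0.163
```

```bash
python3 -c "
from h import *
rep()"
```

```text
t 10.07 yaw 56.16 tcp z 0.054 tilt y -0.0283 notch jig mm -133.1 -32.9 F feed/normal/z -2.9 -1.8 -1.9 Mz 0.11
tool: feed/mm [-0.0712  0.0702 -0.0013]  normal/mm [ 0.0702  0.0712 -0.0027]  up/mm [-0.001  -0.0028 -0.1   ]
```

Request:
apply_moves(
  targets=[
    [[0.04,0.25,0],0],
    [[0.04,0.25,0],0],
    [[0.04,0.25,0],0],
  ],
)

```text
clock: 10.32
tcp_pos: [0.4939, 0.2703, 0.0536]
eef_rot: [0.882, 0.471, -0.011, -0.01]
ft_force: [-3.9, 2.1, -0.0]
finger_gap: 0.162
```

```bash
python3 -c "
from h import *
rep()"
```

```text
t 10.32 yaw 56.16 tcp z 0.0536 tilt y -0.0288 notch jig mm -128.4 -26.5 F feed/normal/z -2.8 -3.4 -0.0 Mz -0.0
tool: feed/mm [-0.0712  0.0702 -0.0013]  normal/mm [ 0.0702  0.0712 -0.0028]  up/mm [-0.0011 -0.0029 -0.1   ]
```

Request:
apply_moves(
  targets=[
    [[0.1,0.14,-0.02],0],
    [[0.1,0.14,0],0],
  ],
)

```text
clock: 10.48
tcp_pos: [0.4976, 0.2697, 0.0536]
eef_rot: [0.882, 0.47, -0.012, -0.01]
ft_force: [-2.9, 1.2, -1.6]
finger_gap: 0.16
```

```bash
python3 -c "
from h import *
rep()"
```

```text
t 10.48 yaw 56.11 tcp z 0.0536 tilt y -0.0289 notch jig mm -127.1 -23.0 F feed/normal/z -1.7 -2.6 -1.6 Mz -0.13
tool: feed/mm [-0.0712  0.0703 -0.0012]  normal/mm [ 0.0703  0.0711 -0.0029]  up/mm [-0.0012 -0.0029 -0.1   ]
```

Request:
apply_moves(
  targets=[
    [[0.09,0.13,-0.02],0],
    [[0.09,0.13,0],0],
  ],
)

```text
clock: 10.65
tcp_pos: [0.5009, 0.2693, 0.0535]
eef_rot: [0.883, 0.47, -0.012, -0.01]
ft_force: [-3.7, 1.1, -0.3]
finger_gap: 0.157
```

```bash
python3 -c "
from h import *
rep()"
```

```text
t 10.65 yaw 56.09 tcp z 0.0535 tilt y -0.029 notch jig mm -126.1 -19.9 F feed/normal/z -1.8 -3.4 -0.3 Mz -0.26
tool: feed/mm [-0.0711  0.0703 -0.0011]  normal/mm [ 0.0703  0.0711 -0.0029]  up/mm [-0.0013 -0.0029 -0.1   ]
```

Request:
apply_moves(
  targets=[
    [[0.06,0.08,-0.02],0],
    [[0.06,0.08,0],0],
  ],
)

```text
clock: 10.82
tcp_pos: [0.5016, 0.2695, 0.0535]
eef_rot: [0.883, 0.47, -0.014, -0.01]
ft_force: [-12.8, 2.3, 3.5]
finger_gap: 0.157
```

```bash
python3 -c "
from h import *
rep()"
```

```text
t 10.82 yaw 56.08 tcp z 0.0535 tilt y -0.031 notch jig mm -126.2 -19.2 F feed/normal/z -4.6 -12.1 3.5 Mz -0.44
tool: feed/mm [-0.0711  0.0703 -0.0011]  normal/mm [ 0.0703  0.0711 -0.0032]  up/mm [-0.0015 -0.0031 -0.0999]
```

Request:
apply_moves(
  targets=[
    [[0,0,-0.03],0],
  ],
)

```text
clock: 10.9
tcp_pos: [0.5012, 0.2693, 0.0536]
eef_rot: [0.883, 0.47, -0.014, -0.01]
ft_force: [-3.1, -1.9, -0.9]
finger_gap: 0.157
```

```bash
python3 -c "
from h import *
rep()
im=viewer.get_image('scene')[:,:,::-1];b=cv2.resize(im[200:300,190:310],None,fx=6,fy=6,interpolation=cv2.INTER_CUBIC)
cv2.imwrite('pics/g.png',b)
im=viewer.get_image('top')[:,:,::-1];a=cv2.resize(im[165:235,205:305],None,fx=7,fy=7,interpolation=cv2.INTER_CUBIC)
cv2.imwrite('pics/g.png',np.vstack([cv2.resize(b[:,:],(480,400))[60:360],cv2.resize(a,(480,300))[:300]])[:600])
rep()"
```

```text
t 10.9 yaw 56.08 tcp z 0.0536 tilt y -0.0314 notch jig mm -126.0 -19.6 F feed/normal/z 1.3 -3.4 -0.9 Mz -0.19
tool: feed/mm [-0.0711  0.0703 -0.0011]  normal/mm [ 0.0703  0.071  -0.0033]  up/mm [-0.0016 -0.0031 -0.0999]
t 11.0 yaw 56.08 tcp z 0.0537 tilt y -0.0312 notch jig mm -126.0 -19.5 F feed/normal/z -1.7 -5.0 -0.3 Mz -0.32
tool: feed/mm [-0.0711  0.0703 -0.0011]  normal/mm [ 0.0703  0.0711 -0.0033]  up/mm [-0.0015 -0.0031 -0.0999]
```

View pics/g.png

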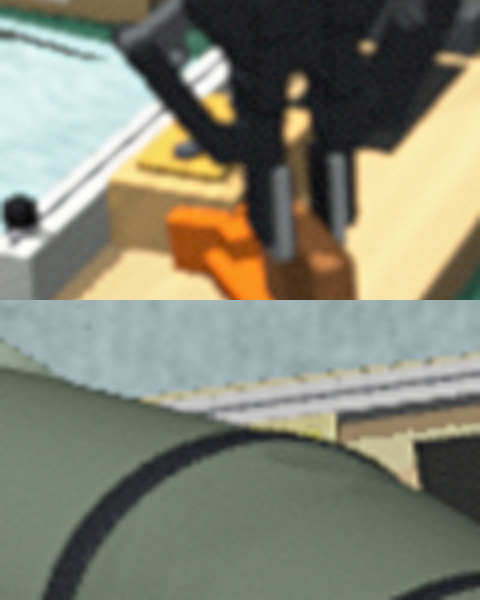

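Request:
apply_moves(
  targets=[
    [[-0.06,0.12,0],0],
    [[-0.1,0.16,0],0],
    [[-0.11,0.17,0],0],
  ],
)

```text
clock: 11.25
tcp_pos: [0.5009, 0.2676, 0.0539]
eef_rot: [0.882, 0.471, -0.015, -0.012]
ft_force: [-10.1, 8.0, 3.4]
finger_gap: 0.162
```

```bash
python3 -c "
from h import *
rep()"
```

```text
t 11.25 yaw 56.25 tcp z 0.0539 tilt y -0.0356 notch jig mm -124.6 -20.0 F feed/normal/z -9.8 -8.4 3.4 Mz -0.07
tool: feed/mm [-0.0713  0.0701 -0.0015]  normal/mm [ 0.0701  0.0712 -0.0036]  up/mm [-0.0014 -0.0036 -0.0999]
```

Request:
apply_moves(
  targets=[
    [[-0.11,0.16,-0.02],0],
    [[-0.12,0.17,-0.02],0],
    [[-0.12,0.17,-0.01],0],
  ],
)

```text
clock: 11.5
tcp_pos: [0.501, 0.2664, 0.0549]
eef_rot: [0.881, 0.473, -0.014, -0.015]
ft_force: [-7.5, 6.4, 1.0]
finger_gap: 0.164
```

```bash
python3 -c "
from h import *
rep()"
```

```text
t 11.5 yaw 56.49 tcp z 0.0549 tilt y -0.0401 notch jig mm -123.6 -19.9 F feed/normal/z -7.7 -6.2 1.0 Mz -0.08
tool: feed/mm [-0.0716  0.0698 -0.002 ]  normal/mm [ 0.0698  0.0715 -0.0036]  up/mm [-0.0011 -0.004  -0.0999]
```

Request:
apply_moves(
  targets=[
    [[-0.21,0.28,-0.03],0.2],
    [[-0.25,0.31,-0.03],0.2],
    [[-0.25,0.31,-0.03],0.1],
  ],
)

```text
clock: 11.75
tcp_pos: [0.5028, 0.2592, 0.0558]
eef_rot: [0.882, 0.471, -0.014, -0.017]
ft_force: [-6.6, 5.8, -1.6]
finger_gap: 0.159
```

```bash
python3 -c "
from h import *
rep()"
```

```text
t 11.75 yaw 56.21 tcp z 0.0558 tilt y -0.0438 notch jig mm -116.0 -19.7 F feed/normal/z -7.0 -5.4 -1.6 Mz 0.0
tool: feed/mm [-0.0713  0.0701 -0.0025]  normal/mm [ 0.0701  0.0712 -0.0037]  up/mm [-0.0008 -0.0044 -0.0999]
```

Request:
apply_moves(
  targets=[
    [[-0.25,0.33,0],0.1],
    [[-0.25,0.33,0],0.1],
    [[-0.25,0.33,0],0],
    [[-0.25,0.33,0],0],
  ],
)

```text
clock: 12.08
tcp_pos: [0.5044, 0.2489, 0.0556]
eef_rot: [0.881, 0.472, -0.014, -0.021]
ft_force: [-9.9, 8.7, 1.7]
finger_gap: 0.16
```

```bash
python3 -c "
from h import *
rep()
im=viewer.get_image('top')[:,:,::-1];a=cv2.resize(im[165:235,235:345],None,fx=7,fy=7,interpolation=cv2.INTER_CUBIC)
cv2.imwrite('pics/i.png',a)
rep()"
```

```text
t 12.08 yaw 56.33 tcp z 0.0556 tilt y -0.0509 notch jig mm -105.7 -19.7 F feed/normal/z -10.4 -8.1 1.7 Mz -0.04
tool: feed/mm [-0.0714  0.0699 -0.0032]  normal/mm [ 0.07    0.0713 -0.004 ]  up/mm [-0.0005 -0.0051 -0.0999]
t 12.13 yaw 56.3 tcp z 0.0556 tilt y -0.0508 notch jig mm -105.0 -19.7 F feed/normal/z -9.6 -8.7 3.6 Mz -0.04
tool: feed/mm [-0.0714  0.07   -0.0032]  normal/mm [ 0.07    0.0713 -0.004 ]  up/mm [-0.0005 -0.0051 -0.0999]
```

View pics/i.png

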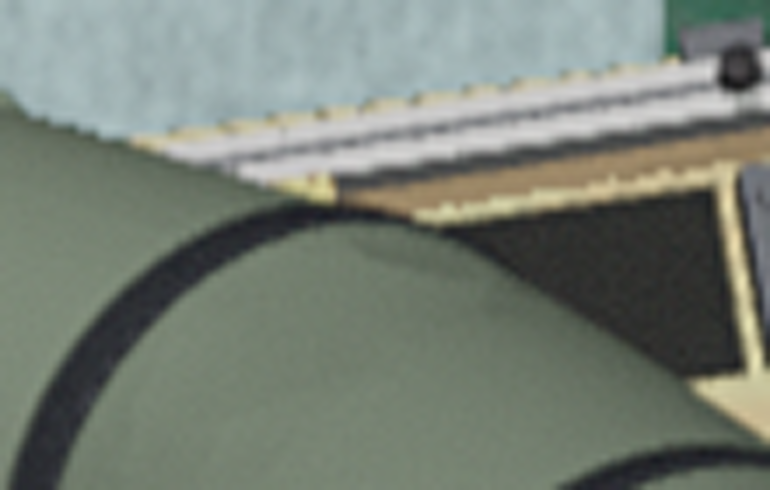

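Request:
apply_moves(
  targets=[
    [[-0.27,0.35,-0.04],0.1],
    [[-0.3,0.37,-0.04],0.1],
    [[-0.31,0.38,-0.03],0.1],
    [[-0.31,0.38,-0.03],0],
  ],
)

```text
clock: 12.47
tcp_pos: [0.5072, 0.2355, 0.0566]
eef_rot: [0.881, 0.472, -0.014, -0.025]
ft_force: [-9.1, 7.3, 0.3]
finger_gap: 0.162
```

```bash
python3 -c "
from h import *
rep()"
```

```text
t 12.47 yaw 56.35 tcp z 0.0566 tilt y -0.057 notch jig mm -92.0 -19.3 F feed/normal/z -8.9 -7.5 0.3 Mz -0.07
tool: feed/mm [-0.0714  0.0699 -0.0039]  normal/mm [ 0.07    0.0713 -0.0042]  up/mm [-0.0001 -0.0057 -0.0998]
```

Request:
apply_moves(
  targets=[
    [[-0.31,0.38,-0.04],0.1],
    [[-0.31,0.38,-0.04],0.1],
    [[-0.31,0.38,-0.04],0.1],
    [[-0.31,0.38,-0.04],0],
  ],
)

```text
clock: 12.8
tcp_pos: [0.5103, 0.2203, 0.0574]
eef_rot: [0.881, 0.472, -0.015, -0.028]
ft_force: [-8.1, 7.0, -1.1]
finger_gap: 0.163
```

```bash
python3 -c "
from h import *
rep()"
```

```text
t 12.8 yaw 56.3 tcp z 0.0574 tilt y -0.0625 notch jig mm -76.5 -19.0 F feed/normal/z -8.4 -6.7 -1.1 Mz -0.05
tool: feed/mm [-0.0714  0.0699 -0.0044]  normal/mm [ 0.07    0.0713 -0.0044]  up/mm [ 0.     -0.0062 -0.0998]
```

Request:
apply_moves(
  targets=[
    [[-0.31,0.38,-0.04],0.1],
    [[-0.31,0.39,-0.04],0.1],
    [[-0.31,0.39,-0.04],0.1],
    [[-0.31,0.39,-0.04],0],
    [[-0.31,0.39,-0.04],0],
  ],
)

```text
clock: 13.22
tcp_pos: [0.5141, 0.2007, 0.058]
eef_rot: [0.881, 0.472, -0.016, -0.031]
ft_force: [-8.8, 5.8, -0.1]
finger_gap: 0.158
```

```bash
python3 -c "
from h import *
rep()"
```

```text
t 13.22 yaw 56.32 tcp z 0.058 tilt y -0.0698 notch jig mm -56.6 -18.7 F feed/normal/z -7.3 -7.5 -0.1 Mz -0.14
tool: feed/mm [-0.0714  0.0698 -0.005 ]  normal/mm [ 0.07    0.0712 -0.0049]  up/mm [ 0.0002 -0.007  -0.0998]
```

Request:
apply_moves(
  targets=[
    [[-0.31,0.385,-0.05],0.1],
    [[-0.31,0.385,-0.05],0.1],
    [[-0.31,0.385,-0.05],0.1],
    [[-0.31,0.385,-0.05],0],
    [[-0.31,0.385,-0.05],0],
  ],
)

```text
clock: 13.63
tcp_pos: [0.518, 0.1807, 0.0588]
eef_rot: [0.881, 0.472, -0.017, -0.034]
ft_force: [-8.9, 6.7, -0.7]
finger_gap: 0.158
```

```bash
python3 -c "
from h import *
rep()"
```

```text
t 13.63 yaw 56.32 tcp z 0.0588 tilt y -0.0768 notch jig mm -36.2 -18.3 F feed/normal/z -8.2 -7.5 -0.7 Mz -0.07
tool: feed/mm [-0.0714  0.0698 -0.0055]  normal/mm [ 0.07    0.0712 -0.0053]  up/mm [ 0.0002 -0.0077 -0.0997]
```

Request:
apply_moves(
  targets=[
    [[-0.31,0.385,-0.05],0.1],
    [[-0.31,0.385,-0.05],0.1],
    [[-0.31,0.385,-0.05],0.1],
    [[-0.31,0.385,-0.05],0],
    [[-0.31,0.385,-0.05],0],
  ],
)

```text
clock: 14.05
tcp_pos: [0.5219, 0.1601, 0.0593]
eef_rot: [0.881, 0.471, -0.019, -0.037]
ft_force: [-9.0, 6.5, 0.3]
finger_gap: 0.159
```

```bash
python3 -c "
from h import *
rep()"
```

```text
t 14.05 yaw 56.31 tcp z 0.0593 tilt y -0.0837 notch jig mm -15.4 -18.1 F feed/normal/z -8.1 -7.6 0.3 Mz -0.02
tool: feed/mm [-0.0714  0.0698 -0.006 ]  normal/mm [ 0.07    0.0712 -0.0058]  up/mm [ 0.0002 -0.0084 -0.0996]
```

Request:
apply_moves(
  targets=[
    [[-0.31,0.385,-0.05],0.1],
    [[-0.31,0.385,-0.05],0.1],
    [[-0.31,0.385,-0.05],0.1],
    [[-0.31,0.385,-0.05],0],
    [[-0.31,0.385,-0.05],0],
  ],
)

```text
clock: 14.47
tcp_pos: [0.5258, 0.1398, 0.0598]
eef_rot: [0.881, 0.471, -0.021, -0.041]
ft_force: [-9.3, 6.2, -0.5]
finger_gap: 0.161
```

```bash
python3 -c "
from h import *
rep()"
```

```text
t 14.47 yaw 56.29 tcp z 0.0598 tilt y -0.0908 notch jig mm 5.4 -17.8 F feed/normal/z -7.8 -8.0 -0.5 Mz -0.02
tool: feed/mm [-0.0714  0.0697 -0.0065]  normal/mm [ 0.07    0.0711 -0.0063]  up/mm [ 0.0002 -0.0091 -0.0996]
```

Request:
apply_moves(
  targets=[
    [[-0.31,0.385,-0.05],0.1],
    [[-0.31,0.385,-0.05],0.1],
    [[-0.28,0.35,-0.05],0.1],
    [[-0.21,0.29,-0.04],0],
  ],
)

```text
clock: 14.8
tcp_pos: [0.5286, 0.1251, 0.0601]
eef_rot: [0.881, 0.471, -0.022, -0.043]
ft_force: [-8.6, 7.6, 1.6]
finger_gap: 0.161
```

```bash
python3 -c "
from h import *
rep()"
```

```text
t 14.8 yaw 56.21 tcp z 0.0601 tilt y -0.0965 notch jig mm 20.3 -17.7 F feed/normal/z -9.1 -7.1 1.6 Mz -0.0
tool: feed/mm [-0.0713  0.0698 -0.0069]  normal/mm [ 0.0701  0.071  -0.0068]  up/mm [ 0.0002 -0.0096 -0.0995]
```

Request:
apply_moves(
  targets=[
    [[-0.2,0.27,-0.04],0],
    [[-0.2,0.27,-0.04],0],
    [[-0.2,0.27,-0.04],0],
  ],
)

```text
clock: 15.05
tcp_pos: [0.5298, 0.118, 0.0604]
eef_rot: [0.88, 0.472, -0.023, -0.045]
ft_force: [-9.6, 7.6, 1.5]
finger_gap: 0.16
```

```bash
python3 -c "
from h import *
rep()"
```

```text
t 15.05 yaw 56.39 tcp z 0.0604 tilt y -0.1011 notch jig mm 27.3 -17.6 F feed/normal/z -9.3 -8.1 1.5 Mz -0.08
tool: feed/mm [-0.0715  0.0695 -0.0072]  normal/mm [ 0.0699  0.0711 -0.0071]  up/mm [ 0.0002 -0.0101 -0.0995]
```

Near the stop now, so I'm feeding in smaller steps.

Request:
apply_moves(
  targets=[
    [[-0.18,0.25,-0.04],0.1],
    [[-0.18,0.25,-0.04],0.1],
  ],
)

```text
clock: 15.22
tcp_pos: [0.5302, 0.1143, 0.0607]
eef_rot: [0.88, 0.471, -0.024, -0.047]
ft_force: [-14.7, 15.1, 5.1]
finger_gap: 0.161
```

```bash
python3 -c "
from h import *
rep()"
```

```text
t 15.22 yaw 56.33 tcp z 0.0607 tilt y -0.1049 notch jig mm 31.0 -17.9 F feed/normal/z -17.5 -11.6 5.1 Mz 0.04
tool: feed/mm [-0.0714  0.0696 -0.0075]  normal/mm [ 0.07    0.071  -0.0074]  up/mm [ 0.0002 -0.0105 -0.0994]
```

Request:
apply_moves(
  targets=[
    [[0.02,0.02,0],0],
  ],
)

```text
clock: 15.3
tcp_pos: [0.5302, 0.115, 0.0607]
eef_rot: [0.88, 0.472, -0.024, -0.047]
ft_force: [-0.9, 1.7, -2.9]
finger_gap: 0.16
```

```bash
python3 -c "
from h import *
rep()
im=viewer.get_image('scene')[:,:,::-1];b=cv2.resize(im[180:290,220:350],None,fx=6,fy=5.4,interpolation=cv2.INTER_CUBIC)
im=viewer.get_image('top')[:,:,::-1];a=cv2.resize(im[165:235,275:365],None,fx=7,fy=7,interpolation=cv2.INTER_CUBIC)
cv2.imwrite('pics/j.png',np.vstack([cv2.resize(b,(480,330))[:300],cv2.resize(a,(480,300))[:300]]))
"
```

```text
t 15.3 yaw 56.37 tcp z 0.0607 tilt y -0.1058 notch jig mm 30.4 -17.8 F feed/normal/z -1.8 -0.6 -2.9 Mz -0.02
tool: feed/mm [-0.0715  0.0695 -0.0076]  normal/mm [ 0.0699  0.0711 -0.0074]  up/mm [ 0.0002 -0.0106 -0.0994]
```

View pics/j.png

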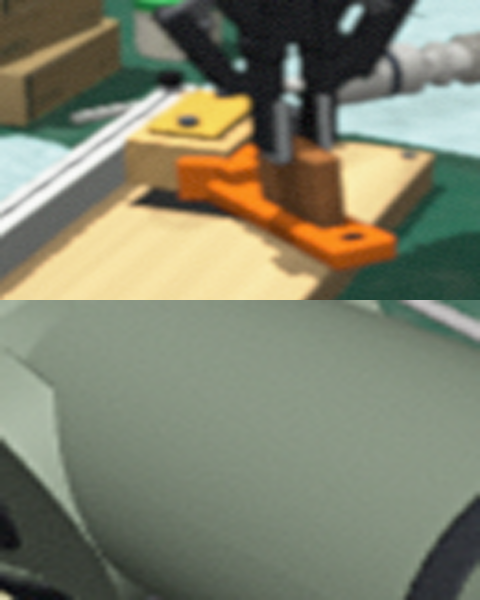

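Request:
apply_moves(
  targets=[
    [[-0.05,0.1,0],0],
    [[-0.08,0.16,0],0],
    [[-0.09,0.18,0],0],
  ],
)

```text
clock: 15.65
tcp_pos: [0.5299, 0.1146, 0.0605]
eef_rot: [0.879, 0.473, -0.025, -0.05]
ft_force: [-12.0, 10.8, 6.2]
finger_gap: 0.158
```

```bash
python3 -c "
from h import *
rep()
"
```

```text
t 15.65 yaw 56.6 tcp z 0.0605 tilt y -0.1108 notch jig mm 30.4 -18.0 F feed/normal/z -12.8 -9.8 6.2 Mz 0.01
tool: feed/mm [-0.0718  0.0692 -0.0079]  normal/mm [ 0.0697  0.0713 -0.0077]  up/mm [ 0.0003 -0.0111 -0.0994]
```

Request:
apply_moves(
  targets=[
    [[0,-0.05,0],0],
    [[0,-0.2,0.02],0],
    [[0,-0.5,0.03],0],
    [[0,-0.8,0],0],
    [[0,-1.2,0],0],
    [[0,-1.2,-0.3],0],
    [[0,-1,-1],0],
    [[0,-0.5,-2],0],
    [[0,0,-2.5],0],
    [[0,0,-2.5],0],
    [[0,0,-1.5],0],
    [[0,0,0],0],
  ],
)

```text
clock: 16.65
tcp_pos: [0.4854, 0.1435, 0.1721]
eef_rot: [0.878, 0.476, -0.025, -0.048]
ft_force: [0.4, 0.7, -0.7]
finger_gap: 0.16
```

```bash
python3 -c "
from h import *
rep();delta([.434,-.215,.15],43.3)
"
```

```text
t 16.65 yaw 56.95 tcp z 0.1721 tilt y -0.1076 notch jig mm -6.1 -56.4 F feed/normal/z -0.6 0.6 -0.7 Mz -0.02
tool: feed/mm [-0.0722  0.0688 -0.0076]  normal/mm [ 0.0692  0.0718 -0.0076]  up/mm [ 0.0003 -0.0108 -0.0994]
tool shift cm [-32.86  15.38   0.47] len 36.28 turn 13.65 yaw 56.95 tcp [0.4854 0.1435 0.1721] t 16.65 q7 0.31
```

Request:
apply_moves(
  targets=[
    [[0,0,0],6.8],
    [[0,0,0],6.8],
    [[-1.1,0.85,-0.1],0],
    [[-2.2,1.74,-0.19],0],
    [[-2.2,1.74,-0.19],0],
    [[-2.2,1.74,-0.19],0],
    [[-2.2,1.74,-0.19],0],
    [[-2.2,1.74,-0.19],0],
    [[-2.2,1.74,-0.19],0],
    [[-2.2,1.74,-0.19],0],
    [[-2.2,1.74,-0.19],0],
    [[-2.2,1.74,-0.19],0],
    [[-2.2,1.74,-0.19],0],
    [[-2.2,1.74,-0.19],0],
    [[-1.6,1.2,-0.1],0],
    [[-0.8,0.6,-0.05],0],
    [[0,0,0],0],
    [[0,0,0],0],
  ],
)

```text
clock: 18.15
tcp_pos: [0.4195, -0.2096, 0.1828]
eef_rot: [0.928, 0.369, -0.03, -0.043]
ft_force: [-0.6, 0.4, -1.1]
finger_gap: 0.158
```

```bash
python3 -c "
from h import *
rep();delta([.434,-.215,.06],43.3);print(state()[1])
im=viewer.get_image('top')[:,:,::-1];a=cv2.resize(im[165:267,205:365],None,fx=5,fy=5,interpolation=cv2.INTER_CUBIC)
cv2.imwrite('pics/k.png',a)
"
```

```text
t 18.15 yaw 43.41 tcp z 0.1828 tilt y -0.1009 notch jig mm 343.0 -197.7 F feed/normal/z -0.5 -0.5 -1.1 Mz 0.0
tool: feed/mm [-0.054   0.0839 -0.0072]  normal/mm [ 0.0842  0.0535 -0.0074]  up/mm [-0.0024 -0.0101 -0.0995]
tool shift cm [ 0.97  2.62 12.05] len 12.37 turn 0.11 yaw 43.41 tcp [ 0.4195 -0.2096  0.1828] t 18.15 q7 0.83
[[ 0.72620616  0.68201091 -0.08652012]
 [ 0.6870671  -0.72434783  0.05708773]
 [-0.02373621 -0.10090259 -0.99461312]]
```

View pics/k.png

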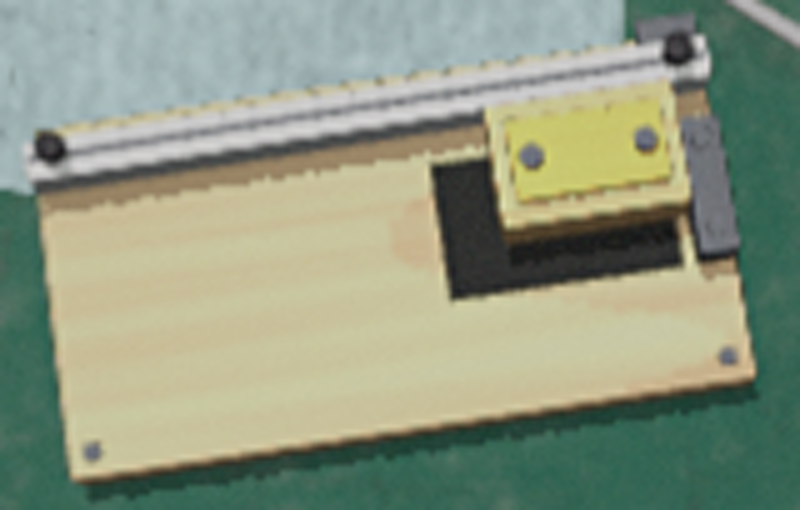

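Request:
apply_moves(
  targets=[
    [[0.2,0.3,1.2],0.1],
    [[0.2,0.4,2],0],
    [[0.2,0.4,2.2],0],
    [[0.2,0.4,2.2],0],
    [[0.1,0.3,2.0],0],
    [[0.1,0.3,1.5],0],
    [[0,0.2,1.0],0],
    [[0,0.1,0.5],0],
    [[0,0,0],0],
    [[0,0,0],0],
  ],
)

```text
clock: 19.03
tcp_pos: [0.4366, -0.2, 0.0458]
eef_rot: [0.925, 0.375, -0.028, -0.044]
ft_force: [-0.8, 0.3, -0.7]
finger_gap: 0.157
```

```bash
python3 -c "
from h import *
rep();delta([.434,-.215,.03],43.3);print(state()[1])
A=lambda p,z:ray('top',crop(p,5,205,165),z)
p=A([(487,110),(669,82),(692,205),(507,232)],.066);j=np.radians(-80);f=np.array([np.cos(j),np.sin(j)]);n=np.array([-f[1],f[0]])
d=(p[:,:2]-[.6116,.102])*1000;print(np.c_[d@f,d@n].round(1))
q=A([(680,122),(697,250)],.051);d=(q[:,:2]-[.6116,.102])*1000;print(np.c_[d@f,d@n].round(1))
"
```

```text
t 19.03 yaw 44.21 tcp z 0.0458 tilt y -0.1017 notch jig mm 335.8 -178.2 F feed/normal/z -0.4 -0.7 -0.7 Mz -0.01
tool: feed/mm [-0.0551  0.0831 -0.0074]  normal/mm [ 0.0834  0.0547 -0.0072]  up/mm [-0.002  -0.0102 -0.0995]
tool shift cm [-1.2   1.06  1.51] len 2.2 turn 0.91 yaw 44.21 tcp [ 0.4366 -0.2     0.0458] t 19.0333 q7 0.67
[[ 0.7166629   0.69223361 -0.08489355]
 [ 0.69714555 -0.71446693  0.05937239]
 [-0.01955407 -0.10173315 -0.99461953]]
[[ 30.5  39.9]
 [117.6  41.3]
 [118.7 -19.5]
 [ 31.3 -19.9]]
[[121.5  25.5]
 [119.4 -37.8]]
```

Request:
apply_moves(
  targets=[
    [[0,0.04,0.4],0],
    [[0,0.04,0.4],0],
    [[0,0.04,0.3],0],
    [[0,0.03,0.3],0],
    [[0,0,0.2],0],
    [[0,0,0.2],0],
  ],
)

```text
clock: 19.53
tcp_pos: [0.4375, -0.2006, 0.0291]
eef_rot: [0.926, 0.375, -0.027, -0.042]
ft_force: [-4.4, 2.9, 8.9]
finger_gap: 0.161
```

```bash
python3 -c "
from h import *
rep()"
```

```text
t 19.53 yaw 44.17 tcp z 0.0291 tilt y -0.0972 notch jig mm 336.6 -177.5 F feed/normal/z -3.7 -3.8 8.9 Mz -0.02
tool: feed/mm [-0.0551  0.0832 -0.0071]  normal/mm [ 0.0835  0.0547 -0.0069]  up/mm [-0.0018 -0.0097 -0.0995]
```

Request:
apply_moves(
  targets=[
    [[0,-0.03,0.3],0],
    [[0,-0.03,0.3],0],
    [[0,-0.03,0.3],0],
    [[0,-0.03,0.3],0],
    [[0,0,0.2],0],
    [[0,0,0],0],
  ],
)

```text
clock: 20.03
tcp_pos: [0.4361, -0.2022, 0.0209]
eef_rot: [0.926, 0.374, -0.028, -0.037]
ft_force: [-1.8, -1.6, 2.0]
finger_gap: 0.158
```

```bash
python3 -c "
from h import *
rep()"
```

```text
t 20.03 yaw 44.0 tcp z 0.0209 tilt y -0.09 notch jig mm 338.1 -179.3 F feed/normal/z 1.2 -2.1 2.0 Mz -0.12
tool: feed/mm [-0.0548  0.0834 -0.0062]  normal/mm [ 0.0836  0.0544 -0.0069]  up/mm [-0.0024 -0.009  -0.0996]
```

Request:
apply_moves(
  targets=[
    [[0,0,0],0],
    [[0,0,0],0],
    [[0,0,0],0],
    [[0,0,0],0],
    [[0,0,0],0],
    [[0,0,0],0],
    [[0,0,0],0],
    [[0,0,0],0],
    [[0,0,0],0],
    [[0,0,0],0],
  ],
  claw=-1,
)

```text
clock: 20.87
tcp_pos: [0.4364, -0.2025, 0.0208]
eef_rot: [0.926, 0.374, -0.027, -0.037]
ft_force: [0.2, -0.1, 0.3]
finger_gap: 1.001
```

Request:
apply_moves(
  targets=[
    [[-0.01,-0.04,-0.5],0],
    [[-0.02,-0.09,-1],0],
    [[-0.05,-0.18,-2],0],
    [[-0.05,-0.18,-2],0],
    [[-0.05,-0.2,-2.5],0],
    [[-0.05,-0.2,-2.5],0],
    [[-0.05,-0.2,-2.5],0],
    [[0,0,-2.5],0],
    [[0,0,-2.5],0],
    [[-3,-1.5,-0.5],0],
    [[-3,-2,0],0],
    [[-3,-2,0],0],
    [[-3,-2,0],0],
    [[-3,-2,0],0],
    [[-3,-2,0],0],
    [[-2,-1,0],0],
    [[0,0,0],0],
    [[0,0,0],0],
  ],
)

```text
clock: 22.37
tcp_pos: [0.2015, -0.2512, 0.2432]
eef_rot: [0.925, 0.376, -0.026, -0.035]
ft_force: [0.5, 0.8, 0.5]
finger_gap: 1.0
```

Run:
```python
from h import *
o=state()[0];print(o["tcp_pos"],o["ft_force"],o["finger_gap"],o["clock"])
im=viewer.get_image("top");old=cv2.imread("pics/top0.png")[:,:,::-1]
hsv=cv2.cvtColor(im,cv2.COLOR_RGB2HSV)
m=cv2.inRange(hsv,(5,150,80),(22,255,255));m[:,:385]=0;m[:230]=0;m[:,500:]=0
c=max(cv2.findContours(m,0,2)[0],key=cv2.contourArea);print("stick",cv2.minAreaRect(c),cv2.boundingRect(c))
hsv=cv2.cvtColor(old,cv2.COLOR_RGB2HSV)
m=cv2.inRange(hsv,(5,150,80),(22,255,255));m[:,:385]=0;m[:230]=0;m[:,500:]=0
c=max(cv2.findContours(m,0,2)[0],key=cv2.contourArea);print("stick0",cv2.minAreaRect(c),cv2.boundingRect(c))
d=lambda y0,y1,x0,x1:np.abs(im[y0:y1,x0:x1].astype(int)-old[y0:y1,x0:x1]).max()
print("pen diff",d(285,310,200,270),"jig bed corner diff",d(240,265,215,240))
k=cv2.imread("pics/k.png")[:,:,::-1];n=cv2.resize(im[165:267,205:365],None,fx=5,fy=5,interpolation=cv2.INTER_CUBIC);print("sled/jig diff",np.abs(k.astype(int)-n).max())
```

```text
[ 0.20150563 -0.25119435  0.24317808] [0.5406822  0.79055182 0.5269947 ] 1.000229335461558 22.3667
stick ((422.25006103515625, 278.7500305175781), (19.798988342285156, 67.17514038085938), 45.0) (394, 250, 59, 56)
stick0 ((428.5, 281.5), (19.798988342285156, 66.46803283691406), 45.0) (399, 252, 60, 55)
pen diff 12 jig bed corner diff 7
sled/jig diff 16
```

```bash
python3 -c "
from station import order;print(order.finish_job())"
```

```text
the job is handed in; nothing more can be done
None
```

The sled is flush against the fence and resting on the end stop. The stick is flat on the bench near where it started, and the job was handed in at about 22 s of the 72 s allowed.

**What I did**
- I gripped the stick by its rib and set the notch on the sled's rear outer corner.
- I closed the sled against the fence while its front was still about 35 mm short of the strip.
- I then fed it along the fence to the stop. The stop was felt as the feed force rising from about 9 to 17 N. I pressed again at about 13 N feed and 10 N normal, and the sled did not move.

**Last checks**
- **Sled:** the picture taken after I backed off shows it flush to the fence and against the stop. My pixel readings put its front 1–2 mm short of the stop face and its side about 2 mm off the expected rail line. That is within reading error and disagrees with what the contact forces showed.
- **Stick and pen:** the pen and jig images are unchanged, and the stick's outline has the same size as when it lay flat at the start.
- **Gripper:** open, with the arm clear of everything.

**Imperfections**
- **Contact force:** normal force during the feed read 5.4–8.7 N at the checks. It read about 12 N for a moment at first closing and again on reaching the stop. The samples at the ends of moves showed 3.4 N just after closing and 0.6 N just after reaching the stop, before I pressed again.
- **Tilt:** the gripper tilted up to about 6° nose-down during the feed. I corrected for it by raising the tool, and levelled the stick by pressing it gently on the bench before release.

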